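# Fill the sample carrier and hold it balanced over the bench scale

### The job

Put the two loose amber 60 ml bottles from the bench into the two empty cells of the white sample carrier, one standing upright in each, set down rather than dropped, while the carrier stays on the bench. Then lift the filled carrier by its steel handle at the point where it balances (nearer the big bottle) and hold it level and still 2 to 6 cm above the scale's steel pan, centred over the pan with its long sides along the pan's long sides and touching nothing, so that the scale can be zeroed under it. Finish while still holding it there; do not spill or tip anything, and leave the other things on the bench where they are.

Things in the scene. Friction and masses are not known exactly. Their poses are not given: they have to be found in the camera images.
- carrier: the white carrier, loose, 220 g empty: open box 256 mm long (its x), 132 mm wide (y), walls 42 mm high and 4 mm thick, floor 6 mm. 2 x 2 cells in the middle (54 x 60 mm inside, centres x = +-29, y = +-32 mm), a bay at each end (centre x = +-92, y = 0). Filled, about 0.85 kg; it balances 28 to 35 mm from the handle's middle, towards the big bottle. Origin: centre of its underside, z up.
- handle_mid (a point): middle of the carrier's handle: a straight round steel bar, 10 mm diameter, along the carrier's x at y = 0, axis 122 mm above the underside, between two posts of the same bar at x = +-58 mm. Axes as the carrier's. Held elsewhere than at the balance point or with a weak grip, the carrier may sag to its heavy end; grip it firmly, with 40 N or more.
- free_cell_1 (a point): centre of the floor of one empty cell (carrier x = +29, y = -32 mm, 6 mm above the underside).
- free_cell_2 (a point): centre of the floor of the other empty cell (carrier x = -29, y = +32 mm, 6 mm above the underside).
- bottle_1: an amber 60 ml bottle with a white screw cap, 90 mm tall: body 48 mm diameter up to 54 mm, sloping shoulder to 66 mm, cap 28 mm diameter from 68 to 90 mm; 70 g. Origin: centre of its underside; z up along the bottle. It stands loose on the bench, to be put into either empty cell.
- bottle_2: an amber 60 ml bottle with a white screw cap, 90 mm tall: body 48 mm diameter up to 54 mm, sloping shoulder to 66 mm, cap 28 mm diameter from 68 to 90 mm; 70 g. Origin: centre of its underside; z up along the bottle. The second loose bottle on the bench, same as bottle_1, to be put into the other empty cell.
- filled_1: an amber 60 ml bottle with a white screw cap, 90 mm tall: body 48 mm diameter up to 54 mm, sloping shoulder to 66 mm, cap 28 mm diameter from 68 to 90 mm; 70 g. Origin: centre of its underside; z up along the bottle. Already in the carrier's cell at x = +29, y = +32 mm.
- filled_2: an amber 60 ml bottle with a white screw cap, 90 mm tall: body 48 mm diameter up to 54 mm, sloping shoulder to 66 mm, cap 28 mm diameter from 68 to 90 mm; 70 g. Origin: centre of its underside; z up along the bottle. Already in the carrier's cell at x = -29, y = -32 mm.
- big_bottle: the heavy amber bottle, about 320 g (up to a seventh more or less), 58 mm diameter, 120 mm tall with a white cap of 38 mm; it stands in one of the carrier's two end bays, which one changes. Origin: centre of its underside.
- light_jar: a nearly empty white plastic sample jar, 30 g, 56 mm diameter, 58 mm tall; it stands in the other end bay. Origin: centre of its underside.
- scale: the bench scale, fixed: steel pan on a white base 300 mm long (its x) by 225 mm (its y), pan top 75 mm above the bench; a low console with the display, 48 mm high (sloping top up to 60 mm), runs along the pan's long side at its -y, out to 200 mm from the middle. Origin: on the bench under the pan's centre.
- pan (a point): centre of the pan's top face, 75 mm above the bench; x along the pan's long side, y across, z up.
- squat_jar: bystander: a squat amber jar with a wide white lid, 62 mm diameter, 58 mm tall, standing among the loose bottles. Origin: centre of its underside.
- beaker: bystander: an empty glass beaker, 68 mm diameter, 85 mm tall. Origin: centre of its underside.
- tape_roll: bystander: a paper tape roll lying flat, 86 mm diameter, 19 mm high. Origin: centre of its underside.
- timer: bystander: a white timer lying flat, 62 x 62 x 20 mm. Origin: centre of its underside.
- marker: bystander: a marker pen lying on the bench, 135 mm long, 15 mm thick, along its x. Origin: on the bench under its middle.
- forceps: bystander: steel forceps lying on the bench, 160 mm long (along its x), 25 mm wide at the open tips, 6 mm high. Origin: on the bench under the middle.

How it is judged:
By the outcome, as a careful person would: the job done as asked, in the order asked, and still so for the second after the job is handed in, while the arm keeps its last pose, push and grip.
It also fails if it takes over 67 s, if anything falls off the work surface, if the arm or the gripper's body presses on something with over 40 N, if the wrist force passes 120 N, or if a joint passes its speed limit or range.

### The arm

A 6-joint arm with a two-finger parallel gripper is mounted at the origin on the work surface. World frame = base frame: x ahead of the robot, y to its left, z up, the work surface at z = 0. Lengths are in m, angles in degrees, forces in N, time in s.
With the tool pointing down it reaches from about 0.3 to 0.75 m from the base axis. Payload 8.5 kg.
Tool frame: the origin (TCP) lies between the finger pads; the fingertips stand env.finger_overhang ahead of it and the grasp point (between the pads) lies 2 mm behind it (env.finger_overhang is the distance from the TCP to the fingertips, in m); z points along the fingers, y is the line along which they close (so a half turn about z gives the same grasp; the last joint's range is limited). The gripper opens to 85 mm and grips with 20 to 120 N. Pads are 22 mm wide; open, the fingers measure 114 mm over their backs; the gripper's body (76 mm by 85 mm) begins 54 mm behind the grasp point. The pads swing forward as they close: fully open they stand 13 mm farther back than shut.
Start: joints at [56.534, 21.807, 74.336, -0, 83.858, -12.336], TCP at [0.198, 0.513, 0.248] pointing down, gripper open.
Joint ranges: [-178.18, 178.18], [-50.72, 133.34], [12.68, 142.11], [-81.47, 261.47], [9.98, 163.14], [-165.26, 165.26]. Speed limits (degrees/s): [136.94, 136.94, 180, 180, 180, 180].

### API

Orientations are given as a 3x3 rotation matrix whose columns are the frame's x, y, z axes.
In Python, from rig import env gives the robot as it stands. The module is installed in compiled form; this text tells all that it offers.
- The arm moves only by the tool jog_arm, never from a script. Its arguments are lists of equal length, an entry for each row: "hand": the finger opening in m, from 0 to 0.0854; "travel": the shift along the world's x, y, z in m, a list of three; "yaw": the turn about the world's z in rad. A call has exactly 5 rows; each row shifts and turns the commanded pose from where the row before left it; what a row does not reach is not made up. A row lasts 1/8 s, in which the tool goes at most 62.5 mm and 10.7 degrees, less where a joint would pass 70% of its speed; a pose out of reach is approached as far as the arm can. A call is refused whole if a number of a shift passes 0.0625 or a number of a turn 0.188, either way. A call with a gripper value outside its range is refused whole. The fingers move at their own pace and stop on an object; "grip_force" is the grip in N (left out, the last holds). Time passes only in rows, so rows that do not move let the fingers close, or fill a call up. It gives the time, the measured TCP pose, the force, the opening and the grip force at its end, in the units of the state.
- env.observe(): the state, without advancing time (a new reading comes with each control period).
- env.get_image(name): name is "side" or "top"; returns the picture (420x560x3 uint8, red, green, blue); there is no depth.
- env.calibration(name): a dict with "fx", "fy", "cx", "cy" (pixels), "position" and "rotation" of the camera in the world. Camera axes: x right, y down, z forward; pixel columns grow to the right and rows downward; lengths in m; the calibration is good to about 2 mm. A picture is of the moment at which its call begins. calibration takes no time and is no camera call.
- env.close_job(): hands the job in; it is judged then, once.
The state is a dict: "time_s": time; "q": joint angles; "qvel": joint speeds; "joint_efforts": joint torques, N m; "position": TCP position; "tool_rot": TCP orientation; "ft_force": force on the tool from outside, world axes, zero at the start; "wrist_torque": the same for the moment, N m; "grip_width": finger opening in m; "gripper_force": force on a finger pad.
Only numpy, scipy, OpenCV 4.12 (cv2) and the standard library are available. Lean on these libraries where they do the work, as an engineer would, in place of code of your own. Each camera call takes 0.05 s, during which the arm holds its last target. There are 200 camera calls.

## Working session

There is one attempt and no reset: what is moved stays moved. The work goes in short steps, Python scripts to look and compute and a tool call to move; the robot and the scene stay as the last step left them, time stands still between calls to the robot, and variables do not carry over. Pictures are saved under pics/ and viewed, at most 10 in all, crops included, and the job is handed in when it is done.

Besides the shell and the picture viewer there is one more tool, called as name(argument=value, ...) on one line, values as JSON. jog_arm: Moves the arm, as the interface text tells. Its arguments: {"type":"object","properties":{"hand":{"type":"array"},"travel":{"type":"array"},"yaw":{"type":"array"},"grip_force":{"type":"number"}},"required":["hand","travel","yaw"]}

```bash
mkdir -p pics
python3 - <<'E'
from rig import env
import cv2,numpy as np
o=env.observe()
print({k:np.round(v,3).tolist() for k,v in o.items()}, env.finger_overhang)
for n in("top","side"):
    c=env.calibration(n);print(n,{k:np.round(v,4).tolist() for k,v in c.items()})
    im=env.get_image(n);cv2.imwrite(f"pics/{n}0.png",im[:,:,::-1])
E
```

```text
{'time_s': 0.0, 'q': [56.533, 21.841, 74.386, -0.0, 83.858, -12.336], 'qvel': [0.013, -0.024, 0.08, -0.045, -0.003, -0.07], 'joint_efforts': [0.001, -44.847, -23.128, -0.0, 0.005, -0.0], 'position': [0.198, 0.513, 0.248], 'tool_rot': [[-0.933, 0.36, -0.001], [0.36, 0.933, -0.001], [0.0, -0.001, -1.0]], 'ft_force': [-0.816, 0.053, -0.295], 'wrist_torque': [0.015, 0.0, 0.06], 'gripper_force': 0.0, 'grip_width': 0.085} 0.017
top {'fx': 396.5099, 'fy': 396.5099, 'cx': 279.1262, 'cy': 206.1229, 'position': [0.4465, 0.0709, 1.018], 'rotation': [[-0.0281, -0.9903, 0.136], [-0.9996, 0.027, -0.0098], [0.006, -0.1362, -0.9907]]}
side {'fx': 390.3748, 'fy': 390.3748, 'cx': 276.8149, 'cy': 209.6315, 'position': [0.4323, 0.74, 0.8265], 'rotation': [[-0.9754, -0.1559, 0.1556], [-0.2202, 0.7083, -0.6706], [-0.0056, -0.6884, -0.7253]]}
```

View pics/top0.png

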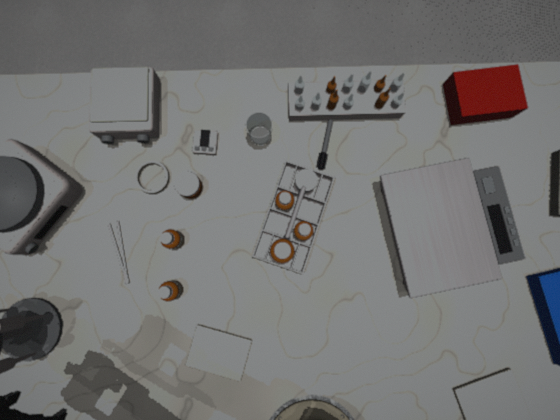

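View pics/side0.png

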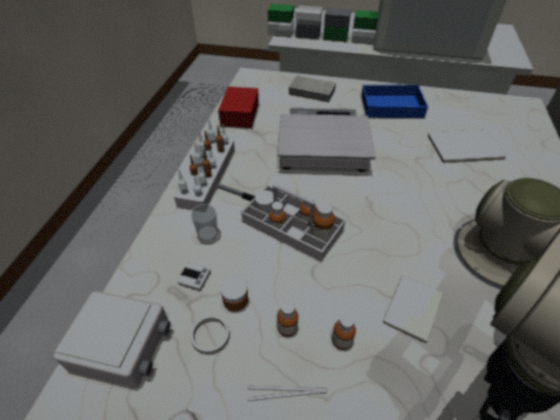

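Top view: loose bottles at about (172,239) and (170,290), squat jar at (187,186), carrier about (295,217) with the big bottle at its near end (283,251), and pan at about (440,228). I'll zoom in for precise pixels.

```bash
cat > h.py <<'E'
import numpy as np,cv2
from rig import env
def ray(n,u,v):
    c=env.calibration(n);R=np.array(c["rotation"])
    d=R@np.array([(u-c["cx"])/c["fx"],(v-c["cy"])/c["fy"],1]);return np.array(c["position"]),d
def onz(n,u,v,z):
    p,d=ray(n,u,v);return p+d*(z-p[2])/d[2]
def proj(n,P):
    c=env.calibration(n);q=np.array(c["rotation"]).T@(np.array(P)-c["position"]);return np.array([c["cx"]+c["fx"]*q[0]/q[2],c["cy"]+c["fy"]*q[1]/q[2]])
E
python3 - <<'E'
import cv2,numpy as np
im=cv2.imread("pics/top0.png")
a=cv2.resize(im[150:280,240:345],None,fx=4.4,fy=4.4,interpolation=cv2.INTER_CUBIC)
b=cv2.resize(im[150:310,140:215],None,fx=3.575,fy=3.575,interpolation=cv2.INTER_CUBIC)
cv2.imwrite("pics/crop1.png",np.hstack([a,b[:572]]))
# amber mask
hsv=cv2.cvtColor(im,cv2.COLOR_BGR2HSV)
m=cv2.inRange(hsv,(3,110,60),(20,255,255))
n,l,s,c=cv2.connectedComponentsWithStats(m)
for i in range(1,n):
    if s[i,4]>40: print(s[i],c[i].round(1))
# scale pan
g=cv2.cvtColor(im,cv2.COLOR_BGR2GRAY)
print(g[228,370:520:3]); print(g[150:310:4,440]); print(im[228,440],im[239,168:178].tolist())
E
```

```text
[376  80   9   8  47] [379.9  84. ]
[328  82   8   8  46] [331.3  85.5]
[330  93   8  10  54] [333.3  98.1]
[379  93  10   8  48] [383.3  96.9]
[276 192  18  18 135] [284.5 202.3]
[294 221  19  19 140] [302.3 231.2]
[162 230  18  18 135] [173.1 239.3]
[270 239  25  24 204] [281.6 250.9]
[161 282  17  19 139] [171.4 289.8]
[136 135 136 136 116  77  77  44 124 134 133 135 135 134 136 133 134 133
 134 133 130 135 132 130 132 130 133 127 129 127 129 126 129 127 125 125
 126 124 123 120  79  31  17  20  22  26  81  82  88 122]
[131 133 134 122 124 125 126 125 128 130 131 132 133 134 133 133 132 132
 131 130 131 132 134 132 131 129 130 130 129 132 131 132 132 134 134 129
 134 130 131 129]
[132 131 132] [[135, 135, 132], [137, 136, 134], [130, 130, 127], [102, 101, 100], [53, 53, 54], [56, 60, 67], [62, 76, 99], [26, 60, 105], [16, 59, 103], [16, 56, 97]]
```

View pics/crop1.png

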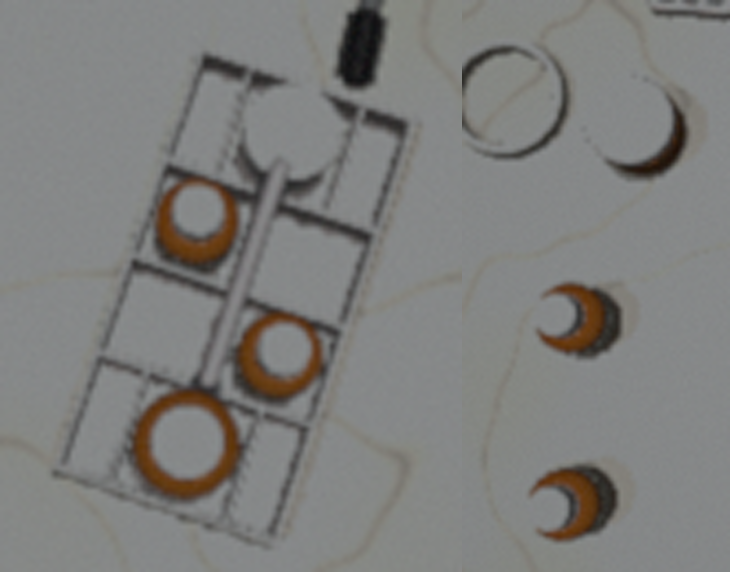

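Run:
```python
from h import *
t="top"
C=[onz(t,u,v,.042) for u,v in((286.4,163.0),(333.6,178.2),(252.5,257.3),(301.4,273.9))]
ln=lambda a,b:np.linalg.norm(a-b)
print("carrier",np.mean(C,0).round(4),[round(ln(C[i],C[j]),4) for i,j in((0,1),(2,3),(0,2),(1,3))],
 [np.degrees(np.arctan2(*(C[i]-C[j])[[1,0]])).round(2) for i,j in((0,2),(1,3))])
H=[onz(t,u,v,.125) for u,v in((303.2,189.1),(286.1,237.5))]
print("handle",[h.round(4) for h in H],np.mean(H,0).round(4),ln(*H),np.degrees(np.arctan2(*(H[0]-H[1])[[1,0]])))
for n,u,v,z in(("fA",285,197.5,.096),("fB",304.8,229.3,.096),("big",282.5,250.2,.126),("b1",166.9,238.1,.09),("b2",165.2,291.5,.09)): print(n,onz(t,u,v,z).round(4))
im=cv2.imread("pics/top0.png");g=cv2.GaussianBlur(cv2.cvtColor(im,cv2.COLOR_BGR2GRAY),(3,3),0)
e=cv2.Canny(g,15,40)
L=cv2.HoughLinesP(e[140:320,360:540],1,np.pi/360,25,minLineLength=35,maxLineGap=8)
for l in L[:,0]: print((l+[360,140,360,140]).tolist())
a=cv2.resize(im[140:310,360:530],None,fx=3.5,fy=3.5,interpolation=cv2.INTER_CUBIC)
a=cv2.convertScaleAbs(a,alpha=1.6)
cv2.imwrite("pics/pan.png",a)
```

```text
carrier [0.5516 0.026  0.042 ] [np.float64(0.1247), np.float64(0.1256), np.float64(0.2502), np.float64(0.251)] [np.float64(-21.06), np.float64(-20.85)]
handle [array([0.6069, 0.0059, 0.125 ]), array([0.4974, 0.0484, 0.125 ])] [0.5522 0.0272 0.125 ] 0.1173832043048387 -21.2162794824945
fA [0.5932 0.0474 0.096 ]
fB [0.517  0.0035 0.096 ]
big [0.4693 0.0573 0.126 ]
b1 [0.5058 0.3255 0.09  ]
b2 [0.3837 0.3281 0.09  ]
[379, 176, 470, 159]
[381, 175, 402, 263]
[372, 183, 399, 297]
[498, 166, 525, 258]
[487, 206, 499, 253]
[469, 157, 497, 263]
[447, 288, 502, 278]
[412, 298, 502, 279]
[379, 181, 406, 295]
[499, 204, 512, 250]
[504, 206, 516, 245]
[382, 173, 464, 157]
[380, 175, 409, 298]
[525, 276, 538, 318]
[408, 297, 448, 289]
[401, 297, 462, 286]
[426, 165, 467, 157]
```

View pics/pan.png

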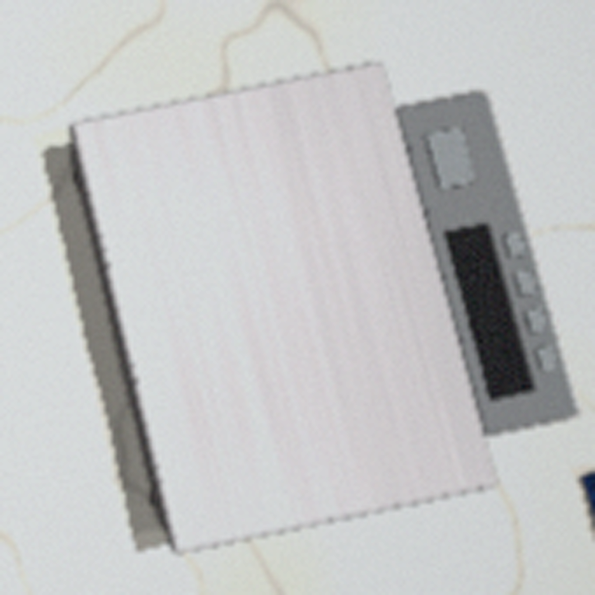

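The pan's corners in the crop are (74,124), (383,64), (497,487) and (176,552). The carrier centre is near (0.552, 0.027) with its axis at -21°. Next I move over the nearer bottle, turning 90° on the way.

jog_arm(hand=[0.06,0.06,0.06,0.06,0.06], travel=[[0.0186,-0.0185,-0.01],[0.0186,-0.0185,-0.01],[0.0186,-0.0185,-0.01],[0.0186,-0.0185,-0.01],[0.0186,-0.0185,-0.01]], yaw=[-0.157,-0.157,-0.157,-0.157,-0.157], grip_force=30)

```text
time_s: 0.72
position: [0.2917, 0.4198, 0.1977]
tool_rot: [[-0.4, 0.916, -0.001], [0.916, 0.4, -0.0], [-0.0, -0.001, -1.0]]
ft_force: [0.3, 0.3, 0.5]
grip_width: 0.0601
gripper_force: 0.0
```

jog_arm(hand=[0.06,0.06,0.06,0.06,0.06], travel=[[0.0186,-0.0185,-0.01],[0.0186,-0.0185,-0.01],[0.0186,-0.0185,-0.01],[0.0186,-0.0185,-0.01],[0.0186,-0.0185,-0.01]], yaw=[-0.157,-0.157,-0.157,-0.157,-0.157])

```text
time_s: 1.35
position: [0.3847, 0.3273, 0.1478]
tool_rot: [[0.365, 0.931, -0.001], [0.931, -0.365, -0.0], [-0.0, -0.0, -1.0]]
ft_force: [0.2, -0.0, -0.4]
grip_width: 0.0602
gripper_force: 0.0
```

Run:
```python
from h import *
im=cv2.imread("pics/top0.png")
P=[onz("top",u,v,.075) for u,v in((381.1,175.4),(469.4,158.3),(502,279.1),(410.3,297.7))]
print("pan",np.mean(P,0).round(4),[np.linalg.norm(P[i]-P[(i+1)%4]).round(4) for i in range(4)],[np.degrees(np.arctan2(*(P[i]-P[j])[[1,0]])).round(2) for i,j in((0,3),(1,2),(0,1),(3,2))])
o=env.observe();print(o["position"].round(4),o["tool_rot"].round(3).tolist(),o["grip_width"])
for n in("top","side"):
    im=env.get_image(n)[:,:,::-1].copy();cv2.imwrite(f"pics/{n}1.png",im)
a=cv2.imread("pics/side1.png");s0=cv2.imread("pics/side0.png")
x=cv2.resize(a[270:370,240:390],None,fx=2.6,fy=2.6,interpolation=cv2.INTER_CUBIC)
y=cv2.resize(s0[170:270,230:360],None,fx=3,fy=3,interpolation=cv2.INTER_CUBIC)
cv2.imwrite("pics/c2.png",np.hstack([cv2.copyMakeBorder(x,0,40,0,0,0),y]))
```

```text
pan [ 0.5167 -0.3227  0.075 ] [np.float64(0.2222), np.float64(0.2969), np.float64(0.2219), np.float64(0.2965)] [np.float64(9.66), np.float64(9.6), np.float64(99.55), np.float64(99.47)]
[0.3847 0.3273 0.1478] [[0.365, 0.931, -0.001], [0.931, -0.365, -0.0], [-0.0, -0.0, -1.0]] 0.060238457233516014
```

View pics/c2.png

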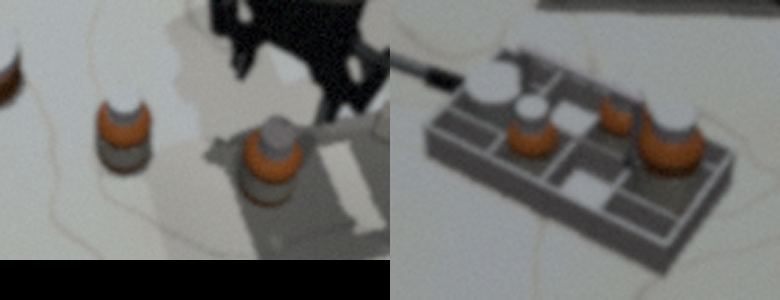

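Run:
```python
from h import *
s="side"
C=[onz(s,u,v,.042) for u,v in((268.3,186.7),(242.7,213.3),(322.7,251),(345,220.7))]
print([c.round(4) for c in C],"mean",np.mean(C,0).round(4),[np.linalg.norm(C[i]-C[(i+1)%4]).round(4) for i in range(4)],[np.degrees(np.arctan2(*(C[i]-C[j])[[1,0]])).round(2) for i,j in((0,3),(1,2))])
for n,u,v,z in(("b2",347.7,320.8,.09),("b1",287.7,307.3,.09),("fA",(533-390)/3+230,170+100/3,.096)): print(n,onz(s,u,v,z).round(4))
for n,p in(("top",(.5516,.026,.042)),): print(proj("side",p))
```

```text
[array([ 0.6454, -0.0706,  0.042 ]), array([0.6891, 0.0482, 0.042 ]), array([0.4562, 0.1297, 0.042 ]), array([0.4121, 0.0151, 0.042 ])] mean [0.5507 0.0306 0.042 ] [np.float64(0.1266), np.float64(0.2467), np.float64(0.1228), np.float64(0.2486)] [np.float64(-20.18), np.float64(-19.28)]
b2 [0.3796 0.3336 0.09  ]
b1 [0.5056 0.3301 0.09  ]
fA [0.5918 0.0418 0.096 ]
[293.37360559 215.40021127]
```

jog_arm(hand=[0.06,0.06,0.06,0.06,0.06], travel=[[-0.003,0.003,-0.01],[0,0,-0.02],[0,0,-0.02],[0,0,-0.012],[0,0,0]], yaw=[0,0,0,0,0])

```text
time_s: 2.08
position: [0.3805, 0.3313, 0.0858]
tool_rot: [[0.358, 0.934, -0.001], [0.934, -0.358, -0.001], [-0.001, -0.001, -1.0]]
ft_force: [-0.2, 0.2, 0.3]
grip_width: 0.0601
gripper_force: 0.0
```

jog_arm(hand=[0.02,0.02,0.02,0.02,0.02], travel=[[0,0,0],[0,0,0],[0,0,0],[0,0,0],[0,0,0]], yaw=[0,0,0,0,0], grip_force=30)

```text
time_s: 2.7
position: [0.3816, 0.3312, 0.087]
tool_rot: [[0.36, 0.933, 0.001], [0.933, -0.36, 0.001], [0.001, 0.001, -1.0]]
ft_force: [0.1, 0.8, 6.4]
grip_width: 0.0272
gripper_force: 29.8
```

jog_arm(hand=[0.02,0.02,0.02,0.02,0.02], travel=[[0,0,0.015],[0,0,0.025],[0,0,0.02],[0.0193,-0.0328,0.01],[0.0193,-0.0328,0.01]], yaw=[0,0,0,0,0])

```text
time_s: 3.32
position: [0.42, 0.2647, 0.1666]
tool_rot: [[0.359, 0.933, -0.0], [0.933, -0.359, -0.0], [-0.0, -0.0, -1.0]]
ft_force: [0.8, -0.2, -0.9]
grip_width: 0.0273
gripper_force: 29.8
```

jog_arm(hand=[0.02,0.02,0.02,0.02,0.02], travel=[[0.0193,-0.0328,0.01],[0.0193,-0.0328,0.01],[0.0193,-0.0328,0],[0.0193,-0.0328,0],[0.0193,-0.0328,0]], yaw=[0,0,0,0,0])

```text
time_s: 3.95
position: [0.5167, 0.1002, 0.1861]
tool_rot: [[0.36, 0.933, -0.001], [0.933, -0.36, 0.0], [-0.0, -0.001, -1.0]]
ft_force: [-0.1, 1.6, -0.3]
grip_width: 0.027
gripper_force: 29.8
```

jog_arm(hand=[0.02,0.02,0.02,0.02,0.02], travel=[[0.0193,-0.0328,0],[0,0,-0.01],[0,0,-0.015],[0,0,-0.015],[0,0,0]], yaw=[0,0,0,0,0])

```text
time_s: 4.58
position: [0.5346, 0.0693, 0.1452]
tool_rot: [[0.359, 0.933, -0.003], [0.933, -0.359, 0.0], [-0.001, -0.003, -1.0]]
ft_force: [-0.5, -0.0, 0.0]
grip_width: 0.027
gripper_force: 29.9
```

Run:
```python
from h import *
o=env.observe();print(o["position"].round(4),o["ft_force"].round(2),o["grip_width"])
for n in("top","side"):
    im=env.get_image(n)[:,:,::-1].copy();cv2.imwrite(f"pics/{n}2.png",im)
x=cv2.imread("pics/top2.png")[150:290,235:345];y=cv2.imread("pics/side2.png")[140:280,220:370]
f=lambda q:cv2.resize(cv2.convertScaleAbs(q,alpha=1.3),None,fx=3,fy=3,interpolation=cv2.INTER_CUBIC)
cv2.imwrite("pics/c3.png",np.hstack([f(x),f(y)]))
```

```text
[0.5346 0.0693 0.1452] [-0.53 -0.01  0.  ] 0.026967999799335254
```

View pics/c3.png

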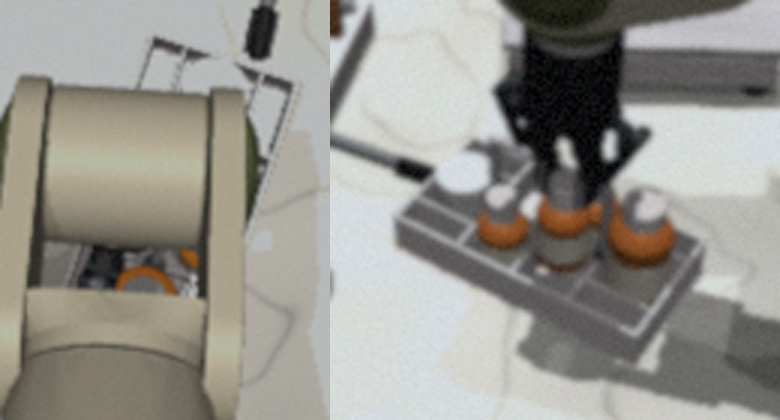

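Run:
```python
from h import *
ex=np.array([.9336,-.3584]);ey=np.array([.3584,.9336])
for n,a in(("up",(168,172,370,236)),("mid",(133,264,340,328)),("low",(100,360,308,424)),("far",(204,57,412,124)),("near",(55,472,270,545))):
    m=[onz("top",240+a[i]/4.4,150+a[i+1]/4.4,.042)[:2] for i in(0,2)]
    print(n,[(round(float(p@ex),4),round(float(p@ey),4)) for p in m])
# outer rim and cells predicted in side view for centre est.
c=.5045*ex+(np.array([.5515,.0287])@ey)*ey
f=lambda p:((np.array(proj("side",p))-[220,140])*3+[330,0]).round(0).tolist()
W=lambda x,y,z:[*(c+x/1000*ex+y/1000*ey),z]
print("c",c.round(4))
for x,y in((-2,2),(-56,2),(-2,62),(-56,62),(0,66),(-58,66),(58,66),(-128,66),(128,66)): print((x,y),f(W(x,y,.042)))
b=np.array([.5346,.0693]);print("base",f([*b,.058]),[f([*(b+k*ex*.024),.058]) for k in(-1,1)],f([*b,.148]))
```

```text
up [(0.5597, 0.2817), (0.5631, 0.1618)]
mid [(0.5035, 0.2828), (0.508, 0.1611)]
low [(0.4463, 0.2821), (0.4512, 0.1608)]
far [(0.6297, 0.2845), (0.6323, 0.1597)]
near [(0.3795, 0.2847), (0.3813, 0.1592)]
c [0.5514 0.0287]
(-2, 2) [550.0, 231.0]
(-56, 2) [602.0, 255.0]
(-2, 62) [514.0, 273.0]
(-56, 62) [567.0, 299.0]
(0, 66) [510.0, 275.0]
(-58, 66) [566.0, 303.0]
(58, 66) [456.0, 247.0]
(-128, 66) [638.0, 339.0]
(128, 66) [393.0, 216.0]
base [560.0, 252.0] [[584.0, 264.0], [537.0, 241.0]] [564.0, 180.0]
```

Run:
```python
import cv2,numpy as np
q=cv2.imread("pics/side2.png")[185:265,235:360]
cv2.imwrite("pics/c4.png",cv2.resize(cv2.convertScaleAbs(q,alpha=1.5),None,fx=6,fy=6,interpolation=cv2.INTER_CUBIC))
```

```text
(no output)
```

View pics/c4.png

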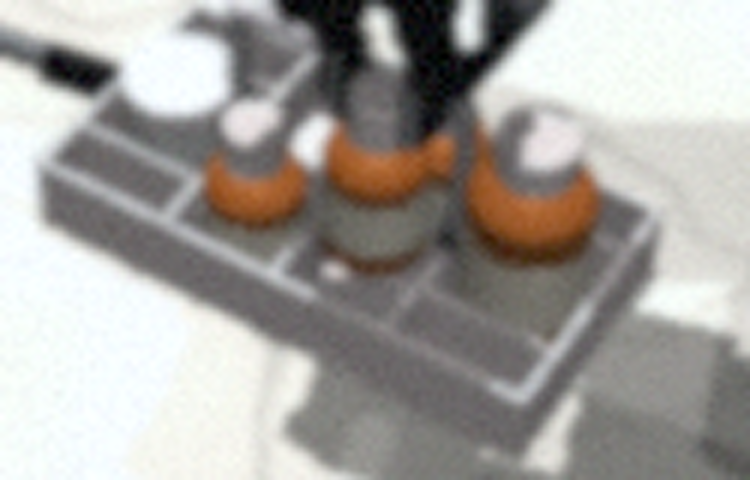

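The side crop shows the bottle over the empty cell. The mid divider meets the near wall at (275,270) in the crop, which agrees with the estimated carrier pose to about 1 px. I'll correct 1.7 mm along the carrier and lower.

jog_arm(hand=[0.02,0.02,0.02,0.02,0.02], travel=[[0.0016,-0.0006,-0.004],[0,0,-0.012],[0,0,-0.012],[0,0,-0.008],[0,0,-0.004]], yaw=[0,0,0,0,0])

```text
time_s: 5.3
position: [0.5372, 0.068, 0.1057]
tool_rot: [[0.36, 0.933, -0.001], [0.933, -0.36, 0.0], [-0.0, -0.001, -1.0]]
ft_force: [0.3, 0.2, -0.7]
grip_width: 0.0272
gripper_force: 30.0
```

jog_arm(hand=[0.02,0.02,0.02,0.02,0.02], travel=[[0,0,-0.003],[0,0,-0.003],[0,0,-0.0025],[0,0,-0.001],[0,0,0]], yaw=[0,0,0,0,0])

```text
time_s: 5.92
position: [0.5373, 0.068, 0.0968]
tool_rot: [[0.36, 0.933, 0.0], [0.933, -0.36, -0.0], [0.0, 0.0, -1.0]]
ft_force: [1.7, -0.1, -1.8]
grip_width: 0.027
gripper_force: 30.0
```

jog_arm(hand=[0.02,0.02,0.02,0.02,0.02], travel=[[0,0,-0.001],[0,0,-0.001],[0,0,-0.001],[0,0,0],[0,0,0]], yaw=[0,0,0,0,0])

```text
time_s: 6.55
position: [0.5373, 0.068, 0.0938]
tool_rot: [[0.36, 0.933, 0.0], [0.933, -0.36, -0.0], [0.0, 0.0, -1.0]]
ft_force: [1.8, -0.2, -1.9]
grip_width: 0.0273
gripper_force: 29.9
```

jog_arm(hand=[0.02,0.02,0.02,0.02,0.02], travel=[[0,0,-0.001],[0,0,0],[0,0,-0.001],[0,0,0],[0,0,0]], yaw=[0,0,0,0,0])

```text
time_s: 7.18
position: [0.5377, 0.068, 0.0929]
tool_rot: [[0.36, 0.933, 0.002], [0.933, -0.36, -0.0], [0.0, 0.002, -1.0]]
ft_force: [-0.2, -1.4, 8.7]
grip_width: 0.0275
gripper_force: 30.7
```

jog_arm(hand=[0.02,0.034,0.042,0.042,0.042], travel=[[0,0,0.0007],[0,0,0],[0,0,0],[0,0,0],[0,0,0]], yaw=[0,0,0,0,0])

```text
time_s: 7.8
position: [0.5372, 0.068, 0.0924]
tool_rot: [[0.36, 0.933, -0.0], [0.933, -0.36, 0.0], [-0.0, -0.0, -1.0]]
ft_force: [-0.1, 0.5, 0.2]
grip_width: 0.0423
gripper_force: 0.0
```

jog_arm(hand=[0.042,0.042,0.042,0.06,0.06], travel=[[0,0,0.015],[0,0,0.03],[0,0,0.03],[-0.004,0.036,0.02],[-0.004,0.036,0]], yaw=[0,0,0,0,0])

```text
time_s: 8.43
position: [0.5299, 0.1407, 0.1904]
tool_rot: [[0.361, 0.933, 0.005], [0.933, -0.361, 0.0], [0.002, 0.004, -1.0]]
ft_force: [-0.1, 0.1, -0.2]
grip_width: 0.0596
gripper_force: 0.0
```

jog_arm(hand=[0.06,0.06,0.06,0.06,0.06], travel=[[-0.004,0.037,-0.01],[-0.004,0.037,-0.02],[-0.004,0.037,-0.02],[-0.004,0.037,0],[-0.0065,0.039,0]], yaw=[0,0,0,0,0])

```text
time_s: 9.05
position: [0.5067, 0.3282, 0.1384]
tool_rot: [[0.36, 0.933, 0.001], [0.933, -0.36, 0.0], [0.0, 0.001, -1.0]]
ft_force: [-0.6, 1.0, -0.1]
grip_width: 0.0601
gripper_force: 0.0
```

Run:
```python
from h import *
o=env.observe();print(o["position"].round(4),o["ft_force"].round(2),o["grip_width"])
for n in("top","side"):
    im=env.get_image(n)[:,:,::-1].copy();cv2.imwrite(f"pics/{n}3.png",im)
x=cv2.imread("pics/top3.png")[150:290,235:345];y=cv2.imread("pics/side3.png")[150:290,220:370]
f=lambda q:cv2.resize(cv2.convertScaleAbs(q,alpha=1.3),None,fx=3,fy=3,interpolation=cv2.INTER_CUBIC)
cv2.imwrite("pics/c5.png",np.hstack([f(x),f(y)]))
```

```text
[0.5067 0.3282 0.1384] [-0.61  0.96 -0.13] 0.06012133220809092
```

View pics/c5.png

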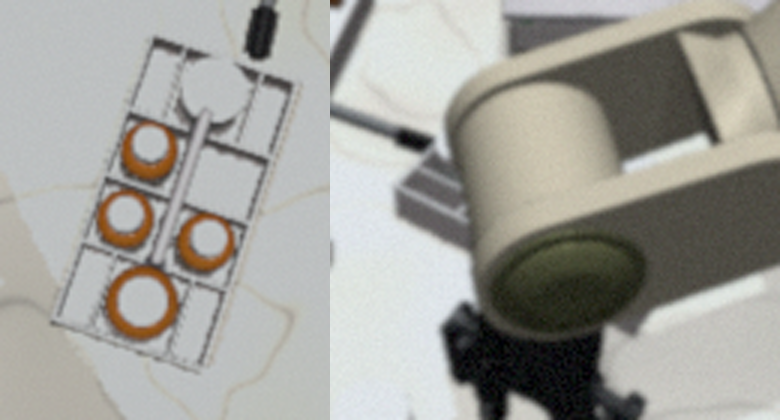

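The top view shows the bottle upright in its cell at crop (125,214), and the carrier's corners have not moved. Now for the second bottle.

jog_arm(hand=[0.06,0.06,0.06,0.06,0.06], travel=[[0,0,-0.015],[0,0,-0.02],[0,0,-0.012],[0,0,-0.004],[0,0,0]], yaw=[0,0,0,0,0])

```text
time_s: 9.78
position: [0.507, 0.3267, 0.0866]
tool_rot: [[0.36, 0.933, 0.0], [0.933, -0.36, 0.0], [0.0, 0.0, -1.0]]
ft_force: [1.9, -0.3, -0.6]
grip_width: 0.0601
gripper_force: 0.0
```

jog_arm(hand=[0.02,0.02,0.02,0.02,0.02], travel=[[0,0,0],[0,0,0],[0,0,0],[0,0,0],[0,0,0]], yaw=[0,0,0,0,0], grip_force=30)

```text
time_s: 10.4
position: [0.5071, 0.3271, 0.0871]
tool_rot: [[0.36, 0.933, 0.001], [0.933, -0.36, 0.0], [0.001, 0.001, -1.0]]
ft_force: [0.6, -0.9, 6.6]
grip_width: 0.0272
gripper_force: 29.8
```

Run:
```python
from h import *
print(onz("top",235+125/3,150+214/3,.096).round(4), onz("top",235+150/3,150+143/3,.096).round(4),onz("top",235+209/3,150+238/3,.096).round(4))
C=[onz("top",235+u/3,150+v/3,.042) for u,v in((152,38),(300,83),(51,322),(203,371))]
print(np.mean(C,0).round(4),[c.round(4) for c in C])
```

```text
[0.5374 0.0685 0.096 ] [0.5928 0.0474 0.096 ] [0.5169 0.0039 0.096 ]
[0.5522 0.0251 0.042 ] [array([0.6906, 0.0417, 0.042 ]), array([ 0.6488, -0.0811,  0.042 ]), array([0.4562, 0.131 , 0.042 ]), array([0.4134, 0.0088, 0.042 ])]
```

jog_arm(hand=[0.02,0.02,0.02,0.02,0.02], travel=[[0,0,0.012],[0,0,0.028],[0,0,0.03],[0.0067,-0.0379,0.013],[0.0067,-0.0379,0.013]], yaw=[0,0,0,0,0])

```text
time_s: 11.02
position: [0.52, 0.2505, 0.1835]
tool_rot: [[0.359, 0.933, 0.0], [0.933, -0.359, 0.0], [0.0, 0.0, -1.0]]
ft_force: [1.5, -0.5, -0.8]
grip_width: 0.0271
gripper_force: 29.7
```

jog_arm(hand=[0.02,0.02,0.02,0.02,0.02], travel=[[0.0067,-0.0379,0.013],[0.0067,-0.0379,0.013],[0.0067,-0.0379,0.013],[0.0067,-0.0379,0.013],[0.0067,-0.0379,0]], yaw=[0,0,0,0,0])

```text
time_s: 11.65
position: [0.5539, 0.0605, 0.236]
tool_rot: [[0.36, 0.933, 0.002], [0.933, -0.36, -0.0], [0.001, 0.002, -1.0]]
ft_force: [0.2, 0.5, 0.2]
grip_width: 0.0276
gripper_force: 29.7
```

jog_arm(hand=[0.02,0.02,0.02,0.02,0.02], travel=[[0.0067,-0.0379,0],[0.0067,-0.0379,0],[0,0,-0.015],[0,0,-0.02],[0,0,0]], yaw=[0,0,0,0,0])

```text
time_s: 12.28
position: [0.5661, -0.0132, 0.1982]
tool_rot: [[0.359, 0.933, -0.004], [0.933, -0.359, 0.001], [-0.0, -0.004, -1.0]]
ft_force: [0.3, 0.1, -0.5]
grip_width: 0.0271
gripper_force: 29.8
```

jog_arm(hand=[0.02,0.02,0.02,0.02,0.02], travel=[[0,0,-0.012],[0,0,-0.015],[0,0,-0.012],[0,0,-0.004],[0,0,0]], yaw=[0,0,0,0,0])

```text
time_s: 12.9
position: [0.5671, -0.0141, 0.1564]
tool_rot: [[0.36, 0.933, -0.0], [0.933, -0.36, 0.0], [-0.0, -0.0, -1.0]]
ft_force: [-0.8, -0.6, -1.2]
grip_width: 0.0276
gripper_force: 29.8
```

Run:
```python
from h import *
o=env.observe();print(o["position"].round(4),o["ft_force"].round(2))
im=env.get_image("side")[:,:,::-1].copy();cv2.imwrite("pics/side4.png",im)
im2=env.get_image("top")[:,:,::-1].copy();cv2.imwrite("pics/top4.png",im2)
f=lambda q:cv2.resize(cv2.convertScaleAbs(q,alpha=1.4),None,fx=3.3,fy=3.3,interpolation=cv2.INTER_CUBIC)
cv2.imwrite("pics/c6.png",np.hstack([f(im[130:270,230:360]),f(im2[150:290,240:345])]))
```

```text
[ 0.5671 -0.0141  0.1564] [-0.79 -0.64 -1.19]
```

View pics/c6.png

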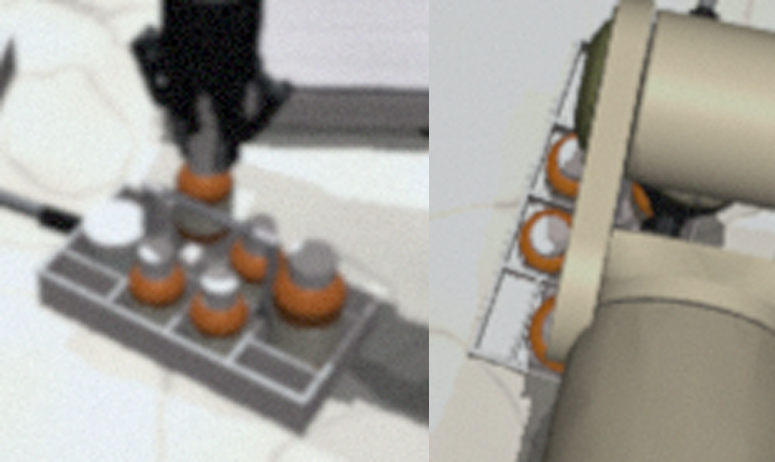

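The side view shows the bottle at (205,200) in the crop, upright and over the far empty cell, clear of the handle. I'll lower it.

jog_arm(hand=[0.02,0.02,0.02,0.02,0.02], travel=[[0.0004,0,-0.012],[0,0,-0.015],[0,0,-0.012],[0,0,-0.008],[0,0,-0.005]], yaw=[0,0,0,0,0])

```text
time_s: 13.62
position: [0.5804, -0.0182, 0.1167]
tool_rot: [[0.361, 0.932, 0.042], [0.933, -0.361, -0.011], [0.005, 0.043, -0.999]]
ft_force: [9.7, -3.2, 13.2]
grip_width: 0.0273
gripper_force: 73.3
```

jog_arm(hand=[0.02,0.02,0.02,0.02,0.02], travel=[[0,0,-0.004],[0,0,-0.003],[0,0,-0.002],[0,0,0],[0,0,0]], yaw=[0,0,0,0,0])

```text
time_s: 14.25
position: [0.5668, -0.0139, 0.0945]
tool_rot: [[0.36, 0.933, -0.002], [0.933, -0.36, 0.001], [-0.0, -0.002, -1.0]]
ft_force: [1.5, -1.2, -1.9]
grip_width: 0.0275
gripper_force: 71.0
```

jog_arm(hand=[0.02,0.02,0.02,0.02,0.02], travel=[[0,0,-0.001],[0,0,0],[0,0,-0.001],[0,0,0],[0,0,0]], yaw=[0,0,0,0,0])

```text
time_s: 14.88
position: [0.5672, -0.014, 0.0934]
tool_rot: [[0.36, 0.933, -0.001], [0.933, -0.36, 0.0], [-0.0, -0.001, -1.0]]
ft_force: [1.0, -0.8, -1.3]
grip_width: 0.0274
gripper_force: 71.9
```

A side contact occurred during the descent. I'll look before going further.

Run:
```python
from h import *
o=env.observe();print(o["position"].round(4),o["ft_force"].round(2),o["wrist_torque"].round(2),o["gripper_force"],o["grip_width"])
im=env.get_image("side")[:,:,::-1].copy();cv2.imwrite("pics/side5.png",im)
im2=env.get_image("top")[:,:,::-1].copy();cv2.imwrite("pics/top5.png",im2)
f=lambda q:cv2.resize(cv2.convertScaleAbs(q,alpha=1.4),None,fx=4,fy=4,interpolation=cv2.INTER_CUBIC)
cv2.imwrite("pics/c7.png",np.hstack([f(im[150:270,235:350]),f(im2[150:270,270:355])]))
```

```text
[ 0.5672 -0.014   0.0934] [ 1.05 -0.76 -1.27] [-0.01 -0.08  0.04] 71.94356113672256 0.027352367268881787
```

View pics/c7.png

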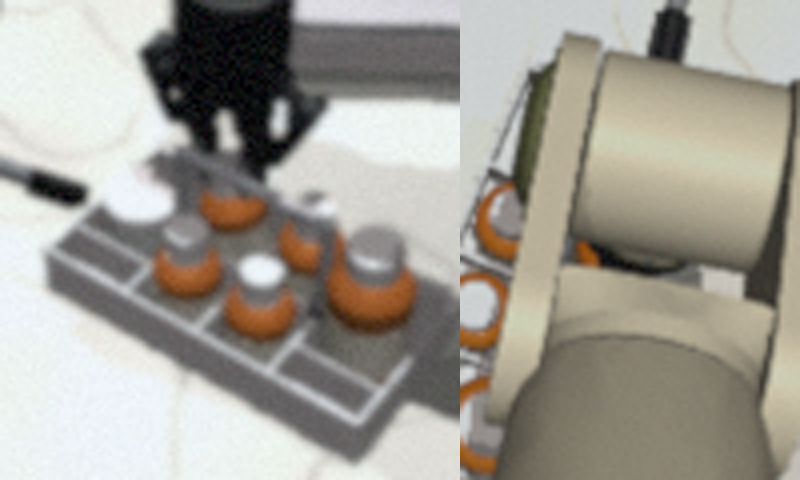

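The bottle is in its cell, at crop (235,205). The carrier's left corner moved from (242,212) to (247,214) in the side view, so the carrier slid about 1 cm toward the robot. I'll finish setting the bottle down, then measure the carrier again.

jog_arm(hand=[0.02,0.02,0.02,0.02,0.02], travel=[[0,0,-0.001],[0,0,0],[0,0,0],[0,0,0],[0,0,0]], yaw=[0,0,0,0,0], grip_force=30)

```text
time_s: 15.6
position: [0.5674, -0.0141, 0.0925]
tool_rot: [[0.36, 0.933, -0.0], [0.933, -0.36, 0.0], [-0.0, -0.0, -1.0]]
ft_force: [-0.3, -0.5, -0.8]
grip_width: 0.0275
gripper_force: 72.3
```

jog_arm(hand=[0.02,0.02,0.02,0.02,0.02], travel=[[0,0,-0.001],[0,0,0],[0,0,-0.001],[0,0,0],[0,0,0]], yaw=[0,0,0,0,0])

```text
time_s: 16.23
position: [0.5676, -0.014, 0.0918]
tool_rot: [[0.36, 0.933, 0.001], [0.933, -0.36, -0.0], [0.0, 0.001, -1.0]]
ft_force: [-2.8, 2.0, 12.1]
grip_width: 0.0273
gripper_force: 74.4
```

jog_arm(hand=[0.02,0.02,0.02,0.02,0.02], travel=[[0,0,-0.001],[0,0,0],[0,0,0],[0,0,0],[0,0,0]], yaw=[0,0,0,0,0])

```text
time_s: 16.85
position: [0.5678, -0.0139, 0.0917]
tool_rot: [[0.36, 0.933, 0.002], [0.933, -0.36, -0.0], [0.001, 0.002, -1.0]]
ft_force: [-6.0, 1.9, 18.9]
grip_width: 0.0272
gripper_force: 75.5
```

Floor contact. I'll ease off, open and rise clear toward -y, away from the handle.

jog_arm(hand=[0.02,0.034,0.042,0.042,0.042], travel=[[0,0,0.0018],[0,0,0],[0,0,0],[0,0,0],[0,0,0]], yaw=[0,0,0,0,0])

```text
time_s: 17.48
position: [0.5674, -0.0141, 0.0912]
tool_rot: [[0.36, 0.933, -0.0], [0.933, -0.36, 0.0], [-0.0, -0.0, -1.0]]
ft_force: [0.1, -0.2, -0.5]
grip_width: 0.0421
gripper_force: 0.0
```

jog_arm(hand=[0.042,0.042,0.042,0.042,0.042], travel=[[0,0,0.012],[0,0,0.03],[0,0,0.04],[0,0,0.05],[0,0,0.02]], yaw=[0,0,0,0,0])

```text
time_s: 18.1
position: [0.568, -0.0142, 0.2473]
tool_rot: [[0.36, 0.933, 0.005], [0.933, -0.36, -0.001], [0.001, 0.006, -1.0]]
ft_force: [0.7, -0.5, -0.4]
grip_width: 0.042
gripper_force: 0.0
```

jog_arm(hand=[0.07,0.07,0.07,0.07,0.07], travel=[[-0.02,0.045,0],[-0.02,0.045,0],[-0.02,0.045,0],[-0.02,0.045,0],[-0.02,0.045,0]], yaw=[0.175,0.175,0.175,0.175,0.175])

```text
time_s: 18.73
position: [0.4666, 0.2122, 0.2443]
tool_rot: [[-0.49, 0.871, 0.001], [0.871, 0.49, 0.0], [-0.0, 0.001, -1.0]]
ft_force: [0.3, -1.1, -0.3]
grip_width: 0.0699
gripper_force: 0.0
```

Run:
```python
from h import *
o=env.observe();print(o["position"].round(4),o["ft_force"].round(2),o["tool_rot"].round(3).tolist(),o["q"].round(1))
im=env.get_image("side")[:,:,::-1].copy();cv2.imwrite("pics/side6.png",im)
im2=env.get_image("top")[:,:,::-1].copy();cv2.imwrite("pics/top6.png",im2)
cv2.imwrite("pics/c8.png",cv2.resize(cv2.convertScaleAbs(im2[155:290,225:350],alpha=1.4),None,fx=4.4,fy=4.4,interpolation=cv2.INTER_CUBIC))
```

```text
[0.4666 0.2122 0.2443] [ 0.29 -1.13 -0.3 ] [[-0.49, 0.871, 0.001], [0.871, 0.49, 0.0], [-0.0, 0.001, -1.0]] [ 11.2  18.2  80.6   0.   81.1 -18.2]
```

View pics/c8.png

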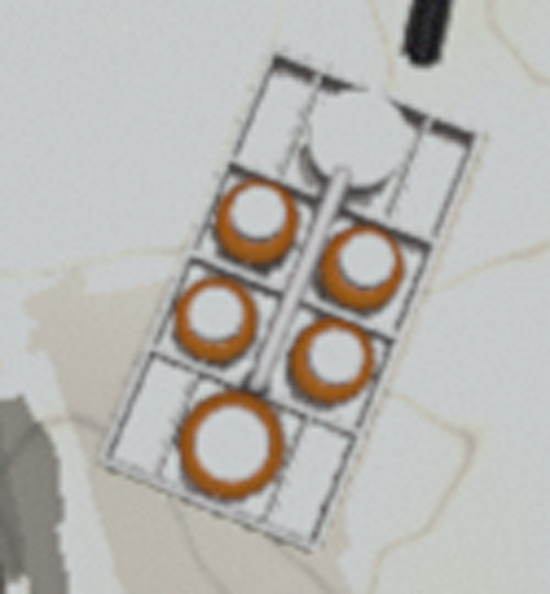

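The top view shows all four small bottles upright in their cells. The handle runs from (342,172) to (253,385) in the crop, with the big bottle at (232,445). That is my last picture. From here I use numbers only.

Run:
```python
from h import *
p=lambda u,v,z:onz("top",225+u/4.4,155+v/4.4,z)
ang=lambda a,b:np.degrees(np.arctan2(*(a-b)[[1,0]])).round(2)
C=[p(*q,.042) for q in((277,58),(474,132),(108,463),(313,548))]
m=np.mean(C,0);print("carrier",m.round(4),[np.linalg.norm(C[i]-C[j]).round(4) for i,j in((0,1),(2,3),(0,2),(1,3))],ang(C[0],C[2]),ang(C[1],C[3]))
a,b=p(342,172,.125),p(253,385,.125);print("handle",a.round(4),b.round(4),((a+b)/2).round(4),ang(a,b))
D=[(p(*q,.042),p(*r,.042)) for q,r in(((233,168),(432,242)),((194,262),(390,338)),((152,353),(352,436)))]
print("div",[(((x+y)/2).round(4).tolist(),ang(x,y)) for x,y in D])
print("big",p(232,445,.126).round(4))
for q in((257,210),(366,260),(214,313),(336,356)):print(p(*q,.096).round(4))
print("oldcheck squat/others unchanged:",)
i0=cv2.imread("pics/top0.png").astype(int);i6=cv2.imread("pics/top6.png").astype(int)
d=np.abs(i0-i6).max(2);print(d[130:220,130:205].mean().round(2),d[70:160,240:340].mean().round(2),d[215:290,105:132].mean().round(2))
```

```text
carrier [0.5389 0.031  0.042 ] [np.float64(0.12), np.float64(0.1225), np.float64(0.2483), np.float64(0.251)] -23.94 -23.37
handle [0.5953 0.0074 0.125 ] [0.4865 0.0568 0.125 ] [0.5409 0.0321 0.125 ] -24.41
div [([0.5905, 0.0077, 0.042], np.float64(67.79)), ([0.5372, 0.0324, 0.042], np.float64(67.13)), ([0.485, 0.0564, 0.042], np.float64(65.94))]
big [0.4564 0.0684 0.126 ]
[0.5808 0.0515 0.096 ]
[ 0.5524 -0.0057  0.096 ]
[0.5263 0.0759 0.096 ]
[0.5018 0.0121 0.096 ]
oldcheck squat/others unchanged:
9.6 7.65 27.2
```

jog_arm(hand=[0.08,0.08,0.08,0.08,0.08], travel=[[0.0089,-0.0336,-0.006],[0.0089,-0.0336,-0.006],[0.0089,-0.0336,-0.006],[0.0089,-0.0336,-0.006],[0.0089,-0.0336,-0.006]], yaw=[0.129,0.129,0.129,0.129,0.129])

```text
time_s: 19.45
position: [0.5123, 0.0411, 0.2139]
tool_rot: [[-0.915, 0.404, 0.001], [0.404, 0.915, -0.0], [-0.001, 0.0, -1.0]]
ft_force: [-0.0, -0.4, 0.4]
grip_width: 0.08
gripper_force: 0.0
```

jog_arm(hand=[0.08,0.08,0.08,0.08,0.08], travel=[[0,0,0],[0,0,-0.02],[0,0,-0.02],[0,0,0],[0,0,0]], yaw=[0,0,0,0,0])

```text
time_s: 20.08
position: [0.5123, 0.0431, 0.1744]
tool_rot: [[-0.913, 0.407, 0.002], [0.407, 0.913, -0.0], [-0.001, 0.0, -1.0]]
ft_force: [0.6, -0.4, 1.0]
grip_width: 0.0795
gripper_force: 0.0
```

Run:
```python
from h import *
o=env.observe();R=o["tool_rot"];print(o["position"].round(4),o["ft_force"].round(2),o["wrist_torque"].round(3),np.degrees(np.arctan2(R[1,1],R[0,1])).round(2),o["q"].round(1))
```

```text
[0.5123 0.0431 0.1744] [ 0.63 -0.35  0.98] [-0.036 -0.027  0.027] 65.97 [ -8.4  22.2  87.   -0.   70.7 -74.4]
```

jog_arm(hand=[0.08,0.08,0.08,0.08,0.08], travel=[[-0.001,0.001,-0.012],[0,0,-0.018],[0,0,-0.014],[0,0,-0.0095],[0,0,0]], yaw=[0,0,0,0,0])

```text
time_s: 20.7
position: [0.5108, 0.0439, 0.1193]
tool_rot: [[-0.914, 0.407, -0.001], [0.407, 0.914, 0.0], [0.001, -0.0, -1.0]]
ft_force: [-0.5, 0.0, 0.2]
grip_width: 0.0797
gripper_force: 0.0
```

jog_arm(hand=[0.0,0.0,0.0,0.0,0.0], travel=[[0,0,0],[0,0,0],[0,0,0],[0,0,0],[0,0,0]], yaw=[0,0,0,0,0], grip_force=90)

```text
time_s: 21.32
position: [0.5112, 0.0442, 0.1199]
tool_rot: [[-0.914, 0.407, 0.001], [0.407, 0.914, 0.001], [-0.0, 0.001, -1.0]]
ft_force: [1.4, 3.9, -0.4]
grip_width: 0.0072
gripper_force: 87.8
```

Run:
```python
from h import *
o=env.observe();R=o["tool_rot"];print(o["position"].round(4),o["ft_force"].round(2),o["wrist_torque"].round(3),o["gripper_force"],o["grip_width"],np.degrees(np.arctan2(R[1,1],R[0,1])).round(2))
```

```text
[0.5112 0.0442 0.1199] [ 1.41  3.9  -0.42] [ 0.459 -0.264 -0.077] 87.76551961898804 0.007170312214266381 66.01
```

jog_arm(hand=[0,0,0,0,0], travel=[[0,0,0.002],[0,0,0.004],[0,0,0.004],[0,0,0.004],[0,0,0]], yaw=[0,0,0,0,0])

```text
time_s: 21.95
position: [0.5111, 0.0439, 0.1342]
tool_rot: [[-0.914, 0.407, 0.001], [0.407, 0.914, -0.0], [-0.001, 0.0, -1.0]]
ft_force: [-0.7, -1.1, -8.4]
grip_width: 0.0073
gripper_force: 87.7
```

jog_arm(hand=[0,0,0,0,0], travel=[[0,0,0],[0,0,0],[0,0,0],[0,0,0],[0,0,0]], yaw=[0,0,0,0,0])

```text
time_s: 22.58
position: [0.511, 0.0439, 0.1338]
tool_rot: [[-0.914, 0.407, -0.0], [0.407, 0.914, -0.0], [0.0, -0.0, -1.0]]
ft_force: [-0.6, -0.6, -8.2]
grip_width: 0.0069
gripper_force: 87.7
```

Run:
```python
from h import *
o=env.observe();R=o["tool_rot"];F=o["ft_force"];M=o["wrist_torque"]
print(o["position"].round(4),F.round(2),M.round(3),o["gripper_force"],o["grip_width"],R.round(4).tolist())
ey=R[:,1]*np.sign(R[1,1]);print("moment about carrier y",float(M@ey),"offset along ex mm",1000*float(M@ey)/F[2] if abs(F[2])>1 else None)
im2=env.get_image("top")[:,:,::-1].copy();cv2.imwrite("pics/top7.png",im2)
im=env.get_image("side")[:,:,::-1].copy();cv2.imwrite("pics/side7.png",im)
# carrier near-side wall top edges in side view: compare position of bright rim lines with the view before
```

```text
[0.511  0.0439 0.1338] [-0.64 -0.64 -8.21] [-0.002 -0.034  0.006] 87.69572854042053 0.006929493916420681 [[-0.9136, 0.4067, -0.0], [0.4067, 0.9136, -0.0], [0.0, -0.0, -1.0]]
moment about carrier y -0.03221446430817828 offset along ex mm 3.92161742769972
```

Fully lifted: 8.2 N, with a moment near zero, so it is balanced. Next I raise it and carry it slowly.

jog_arm(hand=[0,0,0,0,0], travel=[[0,0,0.01],[0,0,0.022],[0,0,0.028],[0,0,0.025],[0,0,0.015]], yaw=[0,0,0,0,0])

```text
time_s: 23.3
position: [0.5111, 0.0439, 0.2359]
tool_rot: [[-0.914, 0.407, 0.002], [0.407, 0.914, -0.0], [-0.002, 0.001, -1.0]]
ft_force: [1.1, 0.4, -9.0]
grip_width: 0.0073
gripper_force: 88.1
```

jog_arm(hand=[0,0,0,0,0], travel=[[-0.0013,-0.006,0],[-0.0013,-0.012,0],[-0.0013,-0.018,0],[-0.0013,-0.022,0],[-0.0013,-0.024,0]], yaw=[0.01,0.02,0.03,0.034,0.036])

```text
time_s: 23.92
position: [0.5039, -0.0389, 0.2331]
tool_rot: [[-0.959, 0.283, -0.002], [0.283, 0.959, 0.0], [0.002, -0.0, -1.0]]
ft_force: [0.6, 0.3, -7.9]
grip_width: 0.0068
gripper_force: 88.1
```

jog_arm(hand=[0,0,0,0,0], travel=[[-0.0013,-0.024,0],[-0.0013,-0.024,0],[-0.0013,-0.024,0],[-0.0013,-0.024,0],[-0.0013,-0.024,0]], yaw=[0.036,0.036,0.036,0.036,0.036])

```text
time_s: 24.55
position: [0.4973, -0.1591, 0.233]
tool_rot: [[-0.994, 0.107, -0.001], [0.107, 0.994, 0.001], [0.001, 0.001, -1.0]]
ft_force: [0.1, -0.0, -8.1]
grip_width: 0.0071
gripper_force: 87.9
```

jog_arm(hand=[0,0,0,0,0], travel=[[-0.0013,-0.024,0],[-0.0013,-0.024,0],[-0.0013,-0.024,0],[-0.0013,-0.024,0],[-0.0013,-0.024,0]], yaw=[0.036,0.036,0.036,0.036,0.036])

```text
time_s: 25.18
position: [0.4908, -0.279, 0.2329]
tool_rot: [[-0.997, -0.073, -0.001], [-0.073, 0.997, 0.001], [0.001, 0.001, -1.0]]
ft_force: [0.1, -0.3, -8.5]
grip_width: 0.0073
gripper_force: 88.1
```

jog_arm(hand=[0,0,0,0,0], travel=[[-0.0013,-0.02,0],[-0.0013,-0.015,0],[-0.0013,-0.009,0],[-0.0013,-0.005,0],[0,-0.001,0]], yaw=[0.034,0.03,0.02,0.012,0])

```text
time_s: 25.8
position: [0.4861, -0.328, 0.2336]
tool_rot: [[-0.986, -0.166, -0.0], [-0.166, 0.986, 0.0], [0.0, 0.0, -1.0]]
ft_force: [-0.2, 1.2, -9.7]
grip_width: 0.007
gripper_force: 88.0
```

jog_arm(hand=[0,0,0,0,0], travel=[[0,0,0],[0,0,0],[0,0,0],[0,0,0],[0,0,0]], yaw=[0,0,0,0,0])

```text
time_s: 26.42
position: [0.4863, -0.3281, 0.2338]
tool_rot: [[-0.986, -0.166, 0.0], [-0.166, 0.986, -0.0], [-0.0, -0.0, -1.0]]
ft_force: [-0.1, 0.3, -7.7]
grip_width: 0.007
gripper_force: 88.0
```

Run:
```python
from h import *
o=env.observe();R=o["tool_rot"];F=o["ft_force"];M=o["wrist_torque"]
print(o["position"].round(4),F.round(2),M.round(3),o["gripper_force"].round(1),np.degrees(np.arctan2(R[1,1],R[0,1])).round(2),o["q"].round(1))
for n in("top","side"):
    im=env.get_image(n)[:,:,::-1].copy();cv2.imwrite(f"pics/{n}8.png",im)
    m=cv2.inRange(cv2.cvtColor(im,cv2.COLOR_BGR2HSV),(3,110,60),(20,255,255))
    k,l,s,c=cv2.connectedComponentsWithStats(m)
    print(n,[(s[i].tolist(),c[i].round(1).tolist()) for i in range(1,k) if s[i,4]>30 and s[i,1]>110 or (s[i,4]>30 and n=="side")])
th=np.radians(np.degrees(np.arctan2(R[1,1],R[0,1]))-90);ex=np.array([np.cos(th),np.sin(th),0]);ey=np.array([-ex[1],ex[0],0]);zz=np.array([0,0,1])
mid=o["position"]+.0315*ex;mid[2]-=.120
print("carrier centre est",mid.round(4),"pan err",(mid-[.5167,-.3227,.075]).round(4))
for nm,x,y,z in(("big",-.092,0,.09),("f(-29,32)",-.029,.032,.06),("(29,32)",.029,.032,.06),("(-29,-32)",-.029,-.032,.06),("(29,-32)",.029,-.032,.06),("c1",-.128,.066,.042),("c2",.128,.066,.042)):
    P=mid+x*ex+y*ey+z*zz;print(nm,[proj(n,P).round(1).tolist() for n in("top","side")])
```

```text
Traceback (most recent call last):
AttributeError: 'float' object has no attribute 'round'
```

Run:
```python
from h import *
o=env.observe();R=o["tool_rot"];F=o["ft_force"];M=o["wrist_torque"]
print(o["position"].round(4),F.round(2),M.round(3),np.degrees(np.arctan2(R[1,1],R[0,1])).round(2),o["q"].round(1))
for n in("top","side"):
    im=env.get_image(n)[:,:,::-1].copy();cv2.imwrite(f"pics/{n}8.png",im)
    m=cv2.inRange(cv2.cvtColor(im,cv2.COLOR_BGR2HSV),(3,110,60),(20,255,255))
    k,l,s,c=cv2.connectedComponentsWithStats(m)
    print(n,[(s[i].tolist(),c[i].round(1).tolist()) for i in range(1,k) if s[i,4]>30])
th=np.arctan2(R[1,1],R[0,1])-np.pi/2;ex=np.array([np.cos(th),np.sin(th),0]);ey=np.array([-ex[1],ex[0],0]);zz=np.array([0,0,1])
mid=o["position"]+.0315*ex;mid[2]-=.120
print("carrier centre est",mid.round(4),"pan err",(mid-[.5167,-.3227,.075]).round(4))
for nm,x,y,z in(("big",-.092,0,.09),("(-29,32)",-.029,.032,.06),("(29,32)",.029,.032,.06),("(-29,-32)",-.029,-.032,.06),("(29,-32)",.029,-.032,.06),("c(-,+)",-.128,.066,.042),("c(+,+)",.128,.066,.042),("b(-,+)",-.128,.066,0),("b(+,+)",.128,.066,0)):
    P=mid+x*ex+y*ey+z*zz;print(nm,[proj(n,P).round(1).tolist() for n in("top","side")])
# near long wall in side view: column profiles
g=cv2.cvtColor(cv2.imread("pics/side8.png"),cv2.COLOR_BGR2GRAY)
for x in(-.11,-.08,-.05,0,.05,.08,.11):
    a,b=[proj("side",mid+x*ex+.066*ey+z*zz) for z in(.042,0)]
    u=int(round((a+b)[0]/2));v0=int(a[1])-8;print(u,"pred",a[1].round(1),b[1].round(1),"from",v0,g[v0:v0+42,u].tolist())
```

```text
[ 0.4863 -0.3281  0.2338] [-0.08  0.35 -7.71] [ 0.011 -0.014 -0.033] 99.58 [ -45.6   26.1   69.8    0.    84.2 -145.1]
top [([328, 81, 8, 9, 53], [331.4, 85.5]), ([376, 80, 9, 9, 48], [379.9, 84.1]), ([330, 93, 8, 10, 60], [333.2, 98.0]), ([379, 92, 10, 10, 55], [383.3, 96.9]), ([459, 198, 12, 20, 147], [463.8, 208.3]), ([430, 202, 21, 21, 204], [437.2, 213.1]), ([467, 222, 7, 9, 47], [470.2, 226.9]), ([437, 229, 20, 22, 213], [444.2, 239.6]), ([464, 253, 12, 25, 115], [468.6, 267.3])]
side [([350, 94, 18, 11, 126], [358.5, 99.5]), ([329, 97, 7, 9, 43], [331.8, 101.2]), ([311, 109, 15, 10, 105], [318.2, 113.5]), ([331, 109, 16, 10, 110], [338.3, 113.9]), ([203, 159, 6, 8, 33], [205.3, 162.7])]
carrier centre est [ 0.5173 -0.3228  0.1138] pan err [ 0.0006 -0.0001  0.0388]
big [[477.7, 264.8], [358.8, 98.5]]
(-29,32) [[448.4, 238.3], [337.2, 112.5]]
(29,32) [[441.7, 211.8], [317.9, 112.1]]
(-29,-32) [[477.4, 232.5], [336.1, 101.2]]
(29,-32) [[470.4, 206.1], [317.5, 100.8]]
c(-,+) [[441.0, 287.3], [370.6, 125.0]]
c(+,+) [[412.5, 172.4], [284.6, 122.7]]
b(-,+) [[433.3, 286.0], [368.3, 13
[... 800 characters left out ...]
, 56, 58, 66, 73, 83, 98, 120, 139, 146, 151, 151, 151, 148, 132, 98]
310 pred 123.4 135.0 from 115 [81, 85, 83, 86, 85, 86, 89, 113, 124, 109, 84, 75, 76, 75, 74, 77, 74, 76, 76, 67, 57, 52, 52, 53, 50, 56, 51, 54, 62, 70, 81, 99, 121, 137, 140, 141, 141, 139, 135, 126, 101, 75]
300 pred 123.1 134.7 from 115 [74, 87, 105, 96, 80, 74, 79, 91, 104, 97, 80, 78, 76, 76, 75, 72, 73, 74, 79, 78, 63, 57, 53, 54, 54, 53, 51, 57, 68, 78, 93, 124, 141, 149, 151, 151, 153, 150, 151, 133, 105, 71]
290 pred 122.8 134.4 from 114 [64, 71, 90, 101, 93, 80, 76, 80, 91, 87, 84, 78, 75, 76, 75, 75, 76, 77, 77, 76, 68, 62, 53, 53, 53, 56, 56, 56, 62, 68, 75, 95, 124, 144, 149, 149, 151, 148, 148, 147, 129, 99]
```

Measured pose agrees with the plan: rim level to within 1 px, centred to about 1 mm, underside about 39 mm above the pan, and all five bottles in place. I'm handing it in.

```bash
python3 -c "
from rig import env
print(env.close_job())"
```

```text
the job is handed in; nothing more can be done
None
```

Handed in with both bottles in the carrier and the carrier held level about 39 mm above the pan and centred on it; but setting down the second bottle bumped the carrier about 1 cm along the bench, I viewed 11 pictures (limit 10), and I did not clearly confirm that the bystanders stayed put.

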